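Reset the bench unit under its push-latch cover

ROBOT

A 7-joint arm with a two-finger parallel gripper is mounted at the origin on the work surface. World frame = base frame: x ahead of the robot, y to its left, z up, the work surface at z = 0. Lengths are in m, angles in rad, forces in N, time in s.
With the tool pointing down it reaches from about 0.4 to 0.875 m from the base axis. Payload 19.3 kg.
Tool frame: the origin (TCP) lies at the very end of the fingers, on their centre line; the grasp point (between the pads) lies 19 mm behind it; z points along the fingers, y is the direction in which the jaws open and shut (so a half turn about z gives the same grasp; the last joint's range is limited). The gripper opens to 85 mm and grips with 20 to 120 N. Pads are 22 mm wide; open, the fingers measure 114 mm over their backs; the gripper's body (76 mm by 85 mm) begins 54 mm behind the grasp point. The pads swing forward as they close: fully open they stand 13 mm farther back than shut.
Start: joints at [-1.299, 0.521, -0.036, 1.599, 0.021, 1.021, -0.113], TCP at [0.21, 0.589, 0.231] pointing down, gripper open.
Joint ranges: [-2.91, 2.91], [-0.3, 2.13], [-1.5, 1.42], [0.17, 2.43], [-1.26, 4.41], [0.16, 1.93], [-2.52, 2.52]. Speed limits (rad/s): [1.89, 1.89, 2.39, 2.39, 3.01, 3.01, 3.01].

INTERFACE

Orientations are given as [roll, pitch, yaw] about the fixed x, y, z axes, in that order (R = Rz(yaw) Ry(pitch) Rx(roll)).
In Python, from workcell import bot, grab_frame, calibration, workorder gives the robot as it stands.
- The arm moves only by the tool move_arm, never from a script. Its arguments are lists of equal length, an entry for each row: "jaw": the closure in counts, from 0 (fully open) to 255 (shut); "dp": the shift along the tool's x, y, z in units of 800 mm (1.0 is 800 mm), a list of three; "rotation": the turn, a rotation vector about the tool's x, y, z in units of pi rad (1.0 is pi rad), a list of three. In form: {"jaw": [jaw, ...], "dp": [[dx, dy, dz], ...], "rotation": [[rx, ry, rz], ...]}. A call has 1 to 10 rows; each row shifts and turns the commanded pose from where the row before left it, along the tool's axes as they then stand; what a row does not reach is not made up. A row lasts 1/8 s, in which the tool goes at most 62.5 mm and 10.7 degrees, less where a joint would pass 70% of its speed; a pose out of reach is approached as far as the arm can. A call with a number of a shift or a turn outside -1 to 1 is refused whole. A call with a gripper value outside its range is refused whole. The fingers move at their own pace and stop on an object; "squeeze" is the grip in N (left out, the last holds). Time passes only in rows, so rows that do not move let the fingers close. It gives the time, the measured TCP pose, the force and the opening at its end, in the units of the state.
- bot.observe(): the state, without advancing time (a new reading comes with each control period).
- grab_frame(name): name is "side" or "top" or "wrist"; returns the picture (480x640x3 uint8, blue, green, red); there is no depth.
- calibration(name): a dict with "camera_matrix" (3x3 intrinsics, pixels), "T" (4x4, takes a point from camera to world coordinates). Camera axes: x right, y down, z forward; pixel columns grow to the right and rows downward; lengths in m; the calibration is good to about 2 mm. A picture is of the moment at which its call begins: read the wrist's pose just before it. calibration takes no time and is no camera call; for the wrist camera it gives the pose at the moment of the call.
- workorder.job_done(): hands the job in, once; it reports no verdict.
The state is a dict: "clock": time; "qpos": joint angles; "qd": joint speeds; "joint_efforts": joint torques, N m; "position": TCP position; "tool_rot": TCP orientation; "force": force on the tool from outside, world axes, zero at the start; "moment": the same for the moment, N m; "grip_width": finger opening in m.
Only numpy, scipy, OpenCV 4.12 (cv2) and the standard library are available. Lean on these libraries where they do the work, as an engineer would, in place of code of your own. Each camera call takes 0.05 s, during which the arm holds its last target. There are 200 camera calls.

TASK

The grey bench unit has a push-latch cover in its top: press the cover in near its free edge and let go so that it pops open, then press the round reset button beneath it fully down and let it come back up. Finally swing the cover down again and press it in until it latches, so that it stays shut, flush with the unit's top, when you take your hand away. Do it all by pressing and pushing, and leave everything else on the bench and on the unit where it stands.

Things in the scene. Friction and masses are not known exactly. Their poses are not given: they have to be found in the camera images.
- unit: grey low box fixed to the bench, 200 (x) x 270 (y) x 60 mm high; origin at the centre of its underside, x away from the robot at yaw 0, z up. Flush in its top lies the aluminium cover, 90 (x) x 100 mm (y), centred at x = 0, y = -35 mm; under it is a recess 94 x 104 mm, its floor 30 mm below the top, with the reset button in it
- cover (a joint): cover angle (rad): 0 latched shut, flush; -0.07 pushed fully in (stop); 1.5 popped open, nearly upright, its free edge swung up and towards the robot. Push-push latch with a damped opening spring: press to -0.045 or deeper and let go, and it changes over: from shut it swings to 1.5 in about 1 s if unhindered; swung down and pressed so, it stays at 0. 4 to 6 N at the pad moves it, 10 to 15 N holds it on the stop
- cover_pad (a point): middle of a shallow round mark 24 mm wide on the cover's outer face, the place to press: 72 mm from the hinge, 18 mm from the free edge; it moves with the cover (its z axis is the outward normal of the cover, its x axis points from the hinge to the free edge)
- cover_hinge (a point): middle of the hinge line, at the cover's edge nearest the robot, 57.5 mm above the bench; the hinge runs along the unit's y. The cover is a plate 90 mm long from hinge to free edge, 100 mm wide and 5 mm thick, centred on this line in thickness (outer face 2.5 mm from it)
- reset (a joint): travel of the reset button (m): 0 up, 0.006 fully down; springs back. Fully down takes about 5 N
- reset_top (a point): centre of the top face of the reset button, a round plain grey cap 26 mm in diameter in a black collar 42 mm wide; 62 mm from the hinge on the cover's centre line, top face 12 mm below the deck, pressed straight down; hidden while the cover is shut
- loupe: black magnifier standing on the unit's deck beside the cover (on its +y side), 42 mm wide, 40 mm high; origin under its centre; leave it
- standoff: brass standoff standing on the unit's deck (+y side, far corner), 16 mm wide, 35 mm high; origin under its centre; leave it
- tape: roll of tape lying on the bench on the unit's +y side, 90 mm wide, 22 mm high; origin under its centre; leave it
- driver: screwdriver, 160 mm long, lying on the bench along the unit's far side; leave it
- meter: black hand multimeter lying on the bench on the unit's -y side, 150 x 75 x 34 mm; origin under its centre; leave it
- jar: clear jar, 60 mm wide, 75 mm high, at the robot's right; origin under its centre; leave it

How it is judged:
On the way, in this order (a step that is already met when the one before it is completed fails the run):
1. the shut cover is pressed in past flush (value of joint cover below -0.025 rad), for 0.02 s.
2. the cover has popped open (value of joint cover above 1.1 rad), for 0.02 s.
3. the reset button is pressed fully down, the cover open (value of joint reset above 0.0045 m and value of joint cover above 0.5 rad), for 0.02 s.
4. the cover is swung down and pressed in past flush (value of joint cover below -0.02 rad), for 0.02 s.
At the end, for the whole second after the job is handed in: the cover is latched shut by itself, flush with the deck (joint between -0.015 and 0.02 rad), the reset button is up again (within 1 mm), and every bystander is within 20 mm of where it stood (value of joint cover between -0.015 and 0.02 rad and value of joint reset below 0.001 m and distance of each of loupe, standoff, tape, driver, meter, jar from where it was at the start of the episode below 0.02 m); the robot touches nothing.
It fails at once if a bystander (on the unit) is lifted, carried or pushed out of its place (over 20 mm) (distance of any of loupe, standoff from where it was at the start of the episode above 0.02 m).
It fails at once if a bystander (on the bench) is lifted, carried or pushed out of its place (over 20 mm) (distance of any of tape, driver, meter, jar from where it was at the start of the episode above 0.02 m).
It also fails if it takes over 54 s, if anything falls off the work surface, if the arm or the gripper's body presses on something with over 40 N, if the wrist force passes 120 N, or if a joint passes its speed limit or range.

## Working session

There is one attempt and no reset: what is moved stays moved. The work goes in short steps, Python scripts to look and compute and a tool call to move; the robot and the scene stay as the last step left them, time stands still between calls to the robot, and variables do not carry over. Pictures are saved under pics/ and viewed, about 8 in all and at most 12, crops included, and the job is handed in when it is done.

Besides the shell and the picture viewer there is one more tool, called after "Call:" as a command line: name --argument value ..., lists and objects as JSON in quotes. move_arm: Moves the arm, as the interface text tells. Shifts and turns lie within -1 to 1; 1 stands for 800 mm of shift or pi rad of turn. Its arguments: {"type":"object","properties":{"jaw":{"type":"array","items":{"type":"number"}},"dp":{"type":"array","items":{"type":"array","items":{"type":"number","minimum":-1,"maximum":1}}},"rotation":{"type":"array","items":{"type":"array","items":{"type":"number","minimum":-1,"maximum":1}}},"squeeze":{"type":"number"}},"required":["jaw","dp","rotation"]}

```bash
mkdir -p pics; ls; python3 - <<'E'
from workcell import bot, grab_frame, calibration
import cv2
for n in("top","side"):
    cv2.imwrite(f"pics/{n}0.png",grab_frame(n)); c=calibration(n); print(n,c["camera_matrix"],c["T"])
s=bot.observe();print(s)
E
```

```text
pics
top [[590.40087003   0.         329.73177373]
 [  0.         590.40087003 233.96214937]
 [  0.           0.           1.        ]] [[-0.01543918 -0.97510236  0.22121711  0.24300006]
 [-0.99985125  0.01675741  0.00408334 -0.05575625]
 [-0.0076887  -0.22112116 -0.97521604  1.60556947]
 [ 0.          0.          0.          1.        ]]
side [[584.85022219   0.         334.82336386]
 [  0.         584.85022219 238.34806261]
 [  0.           0.           1.        ]] [[-0.98603261 -0.08491193  0.14328175  0.37710402]
 [-0.16503663  0.61392396 -0.77191986  0.88370277]
 [-0.0224189  -0.78478489 -0.61936263  0.83670682]
 [ 0.          0.          0.          1.        ]]
{'clock': 0.1, 'qpos': array([-1.29916803,  0.52193392, -0.03631528,  1.59993646,  0.02119658,
        1.02112536, -0.11278484]), 'qd': array([-0.00094537, -0.00225554, -0.0008227 , -0.00202885, -0.00177623,
        0.002049  ,  0.00022604]), 'joint_efforts': array([ 5.36743988e-03, -9.28477192e+01,  1.98541626e+00, -3.70530224e+01,
        1.83677726e-02,  5.38002103e-03, -2.84780054e-05]), 'position': array([0.20944297, 0.58854089, 0.2308014 ]), 'tool_rot': array([-3.14057718e+00,  7.50966981e-05,  2.79975599e+00]), 'force': array([0.59616152, 0.17482336, 0.10129453]), 'moment': array([-0.0010748 , -0.02297339,  0.01161265]), 'grip_width': 0.08485069642901238}
```

View pics/top0.png

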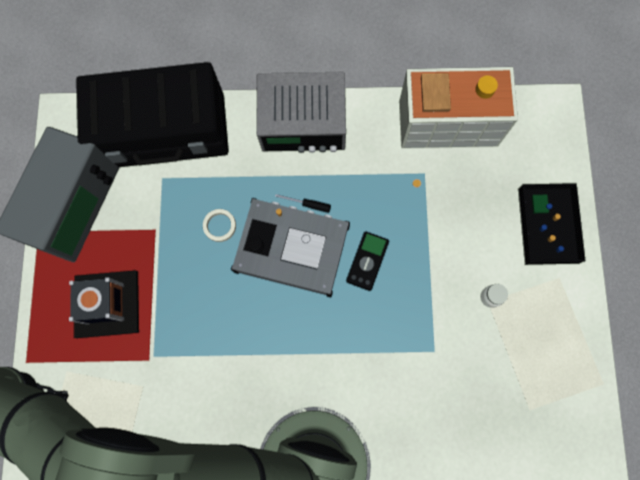

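View pics/side0.png

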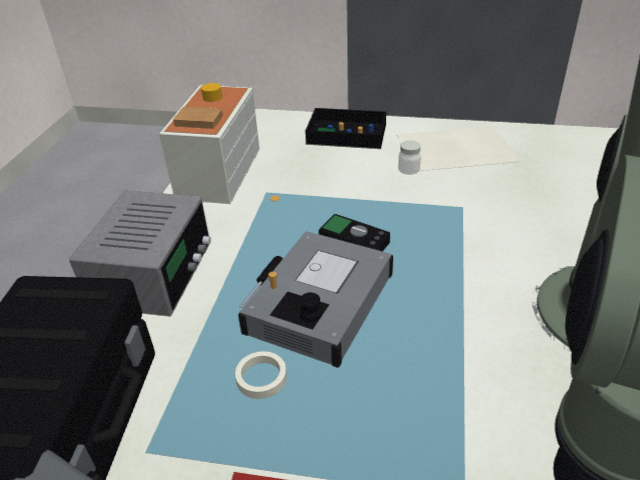

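The top view shows the unit at about (293,245), with the cover near (303,249) and its mark at (306,239). In the side view the cover is near (327,271). I'll enlarge both.

```bash
python3 - <<'E'
import cv2,numpy as np
a=cv2.imread("pics/top0.png")[185:305,225:365]; b=cv2.imread("pics/side0.png")[225:375,230:405]
a=cv2.resize(a,None,fx=5.5,fy=5.5,interpolation=cv2.INTER_CUBIC)
b=cv2.resize(b,None,fx=4,fy=4,interpolation=cv2.INTER_CUBIC)
cv2.imwrite("pics/topc.png",a);cv2.imwrite("pics/sidec.png",b);print(a.shape,b.shape)
E
```

```text
(660, 770, 3) (600, 700, 3)
```

View pics/topc.png

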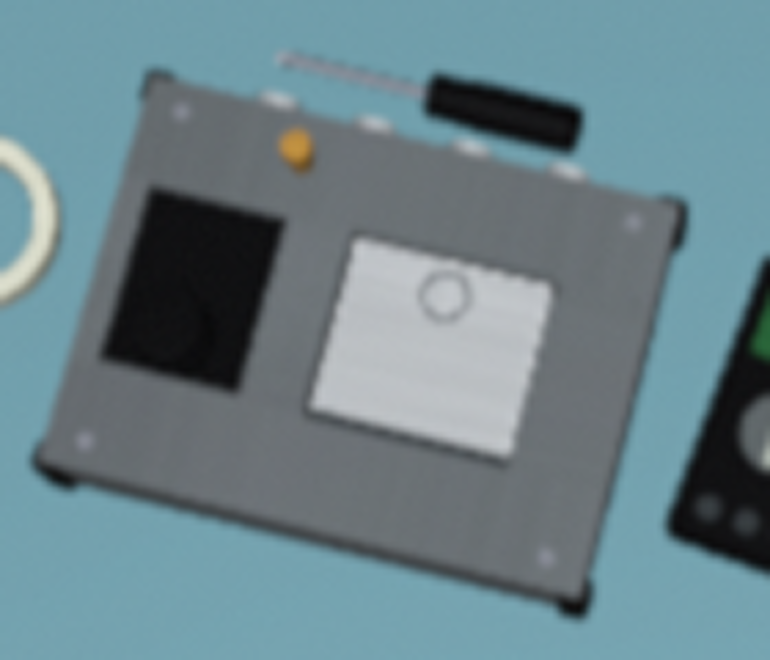

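View pics/sidec.png

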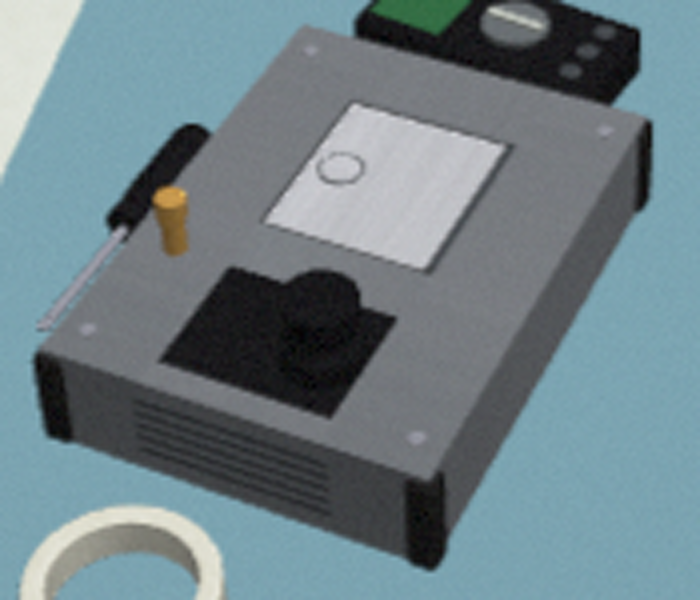

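The top crop puts the pad at (445,296), with cover corners (354,237), (553,283), (511,459) and (309,409). The side crop puts the pad at (340,168), with corners (350,102), (511,147), (428,270) and (264,221). The loupe stands close by on the +y side.

```bash
cat > h.py <<'E'
import numpy as np
from workcell import calibration
from scipy.spatial.transform import Rotation as Ro
def ray(n,uv,z):
    c=calibration(n);K,T=c["camera_matrix"],c["T"]
    d=T[:3,:3]@np.linalg.solve(K,[*uv,1]);o=T[:3,3];return o+d*(z-o[2])/d[2]
E
python3 - <<'E'
from h import *
f=lambda p,s,o:(np.array(p)+.5)/s-.5+np.array(o)
T=[(445,296),(354,237),(553,283),(511,459),(309,409)]
S=[(340,168),(264,221),(350,102),(511,147),(428,270)]
a=np.array([ray("top",f(p,5.5,(225,185)),.06) for p in T]);b=np.array([ray("side",f(p,4,(230,225)),.06) for p in S])
print(a.round(4));print(b.round(4))
m=np.array([[72,0],[90,50],[90,-50],[0,-50],[0,50]])/1000
for q in(a,b,(a+b)/2):
    q=q[:,:2];A=q-q.mean(0);B=m-m.mean(0)
    yaw=np.arctan2((B[:,0]*A[:,1]-B[:,1]*A[:,0]).sum(),(A*B).sum());R=np.array([[np.cos(yaw),-np.sin(yaw)],[np.sin(yaw),np.cos(yaw)]])
    h=q.mean(0)-R@m.mean(0);print("yaw",yaw,"hinge",h,"pad",h+R@[.072,0],"btn",h+R@[.062,0],"res",abs(q-h-m@R.T).max())
print("loupe top",ray("side",f((322,298),4,(230,225)),.1))
E
```

```text
[[ 0.5825  0.0159  0.06  ]
 [ 0.6128  0.0602  0.06  ]
 [ 0.5881 -0.0369  0.06  ]
 [ 0.5015 -0.0154  0.06  ]
 [ 0.5277  0.082   0.06  ]]
[[ 0.582   0.0123  0.06  ]
 [ 0.6116  0.0566  0.06  ]
 [ 0.5869 -0.04    0.06  ]
 [ 0.4987 -0.0159  0.06  ]
 [ 0.5258  0.0796  0.06  ]]
yaw -0.25189962371478325 hinge [0.51370917 0.03371599] pad [0.5834369  0.01577041] btn [0.57375249 0.01826285] res 0.0014889734687649411
yaw -0.26463001341381814 hinge [0.51236859 0.03172849] pad [0.58186222 0.01289673] btn [0.57221033 0.01551225] res 0.0007781095472845501
yaw -0.25827711104655365 hinge [0.51303805 0.0327231 ] pad [0.58264991 0.0143332 ] btn [0.5729816  0.01688735] res 0.0009411642380606558
loupe top [0.56244451 0.14575159 0.1       ]
```

Call:
move_arm --jaw '[255,255,255,255,255,255,255,255,255,255]' --dp '[[0,0,0],[-0.045,-0.041,0],[-0.045,-0.041,0],[-0.045,-0.041,0],[-0.045,-0.041,0],[-0.045,-0.041,0],[-0.045,-0.041,0],[-0.045,-0.041,0],[-0.045,-0.041,0],[-0.045,-0.041,0]]' --rotation '[[0,0,-0.0267],[0,0,0],[0,0,0],[0,0,0],[0,0,0],[0,0,0],[0,0,0],[0,0,0],[0,0,0],[0,0,0]]'

```text
clock: 1.35
position: [0.4481, 0.2193, 0.2312]
tool_rot: [-3.142, -0.0, 2.884]
force: [1.1, 0.9, 0.5]
grip_width: -0.0001
```

```bash
cat >> h.py <<'E'
yaw=-0.2583;hinge=np.array([.5130,.0327,.0575]);U=Ro.from_euler("z",yaw).as_matrix()
def where():  # tcp in hinge frame (mm) and offsets
    from workcell import bot
    s=bot.observe();p=s["position"];R=Ro.from_euler("xyz",s["tool_rot"]).as_matrix()
    print("t",s["clock"],"tcp",p.round(4),"rpy",s["tool_rot"].round(4),"hinge frame mm",(U.T@(p-hinge)*1e3).round(1),"F",s["force"].round(1),"w",round(s["grip_width"],4))
    want=U@np.diag([-1,1,-1.])
    print("rot to align /pi",(Ro.from_matrix(R.T@want).as_rotvec()/np.pi).round(4))
    return s,p,R
def shift(q):  # to hinge-frame point q (mm), tool units
    s,p,R=where();print("dp",(R.T@(hinge+U@(np.array(q)/1e3)-p)/.8).round(4))
E
python3 -c "
from h import *;shift([72,0,80])"
```

```text
t 1.35 tcp [0.4481 0.2193 0.2312] rpy [-3.1415e+00 -1.0000e-04  2.8837e+00] hinge frame mm [-110.4  163.8  173.7] F [1.1 0.9 0.5] w -0.0001
rot to align /pi [-0.     -0.      0.0001]
dp [-0.228  -0.2049  0.1172]
```

Call:
move_arm --jaw '[255,255,255,255,255,255,255,255,255]' --dp '[[-0.045,-0.041,0],[-0.045,-0.041,0],[-0.045,-0.041,0],[-0.045,-0.041,0],[-0.048,-0.041,0.03],[0,0,0.06],[0,0,0.06],[0,0,0.045],[0,0,0]]' --rotation '[[0,0,0],[0,0,0],[0,0,0],[0,0,0],[0,0,0],[0,0,0],[0,0,0],[0,0,0],[0,0,0]]'

```text
clock: 2.48
position: [0.5804, 0.0155, 0.0731]
tool_rot: [-3.14, -0.004, 2.884]
force: [-0.2, 0.3, 0.5]
grip_width: 0.0001
```

```bash
python3 - <<'E'
from h import *
shift([72,0,2.5])
from workcell import grab_frame
import cv2
b=grab_frame("side")[225:375,230:405];w=grab_frame("wrist")
cv2.imwrite("pics/c1.png",np.hstack([cv2.resize(b,(400,343)),cv2.resize(w,(400,300))[:0].reshape(0,400,3) if 0 else cv2.copyMakeBorder(cv2.resize(w,(400,300)),0,43,0,0,0)]))
E
```

```text
t 2.475 tcp [0.5804 0.0155 0.0731] rpy [-3.1398 -0.0044  2.8836] hinge frame mm [69.5  0.5 15.6] F [-0.2  0.3  0.5] w 0.0001
rot to align /pi [-0.0006 -0.0014  0.0001]
dp [-0.0032 -0.0006  0.0164]
```

View pics/c1.png

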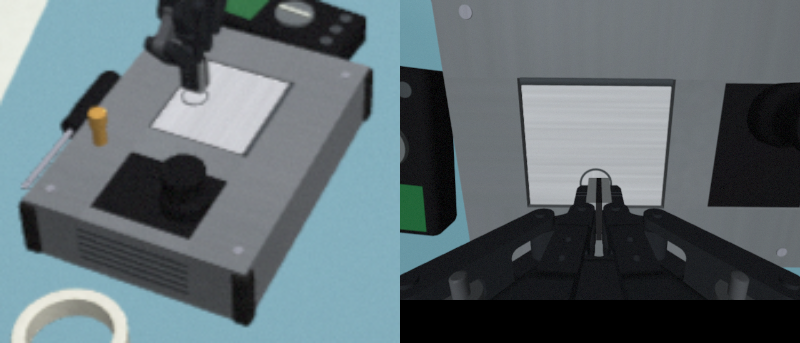

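The closed fingertips are right over the ring mark: (195,95) in the left half and (597,180) in the wrist view. Pressing now.

Call:
move_arm --jaw '[255,255,255,255,255]' --dp '[[-0.003,0,0.008],[0,0,0.006],[0,0,0.004],[0,0,0.002],[0,0,0.0015]]' --rotation '[[0,0,0],[0,0,0],[0,0,0],[0,0,0],[0,0,0]]'

```text
clock: 3.2
position: [0.5844, 0.015, 0.0582]
tool_rot: [3.142, 0.0, 2.884]
force: [-0.9, 0.1, 3.5]
grip_width: 0.0002
```

```bash
python3 -c "
from h import *;where()"
```

```text
t 3.2 tcp [0.5844 0.015  0.0582] rpy [3.1416e+00 1.0000e-04 2.8836e+00] hinge frame mm [73.5  1.1  0.7] F [-0.9  0.1  3.5] w 0.0002
rot to align /pi [0.     0.     0.0001]
```

Call:
move_arm --jaw '[255,255,255,255]' --dp '[[0,0,0.0015],[0,0,0.0015],[0,0,0.0015],[0,0,0]]' --rotation '[[0,0,0],[0,0,0],[0,0,0],[0,0,0]]'

```text
clock: 3.7
position: [0.5844, 0.0151, 0.0551]
tool_rot: [3.141, 0.0, 2.884]
force: [-3.7, 0.0, 15.5]
grip_width: -0.0002
```

On the stop: 15.5 N at about 5 mm depth. Releasing and clearing upwards.

Call:
move_arm --jaw '[255,255,255,255,255,255,255,255,255,255]' --dp '[[0,0,-0.02],[0,0,-0.05],[-0.02,0,-0.06],[-0.02,0,-0.06],[0,0,0],[0,0,0],[0,0,0],[0,0,0],[0,0,0],[0,0,0]]' --rotation '[[0,0,0],[0,0,0],[0,0,0],[0,0,0],[0,0,0],[0,0,0],[0,0,0],[0,0,0],[0,0,0],[0,0,0]]'

```text
clock: 4.95
position: [0.6152, 0.0069, 0.2063]
tool_rot: [-3.141, -0.0, 2.884]
force: [0.6, 0.6, -0.3]
grip_width: 0.0004
```

```bash
python3 - <<'E'
from h import *
shift([64,0,-5])
from workcell import grab_frame
import cv2
b=grab_frame("side")[185:375,210:405];w=grab_frame("wrist")
cv2.imwrite("pics/c2.png",np.hstack([cv2.resize(b,(400,390)),cv2.copyMakeBorder(cv2.resize(w,(400,300)),0,90,0,0,0)]))
E
```

```text
t 4.95 tcp [0.6152 0.0069 0.2063] rpy [-3.1415e+00 -3.0000e-04  2.8836e+00] hinge frame mm [105.4   1.1 148.8] F [ 0.6  0.6 -0.3] w 0.0004
rot to align /pi [-0.     -0.0001  0.0001]
dp [ 0.0517 -0.0014  0.1923]
```

View pics/c2.png

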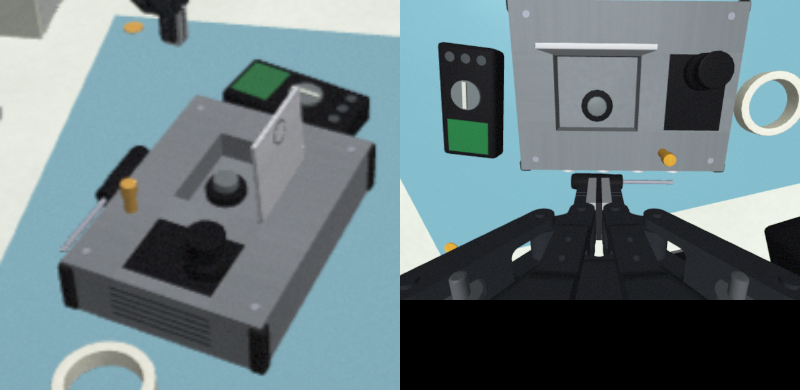

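The cover stands open (side view about (285,150)) and the button shows at (597,105) in the wrist half. I'll check the button position and how far the wrist camera sticks out towards the cover.

```bash
python3 - <<'E'
from h import *
c=calibration("wrist")["T"];s,p,R=where()
print("cam in tool mm",(R.T@(c[:3,3]-p)*1e3).round(1))
for uv in((315.5,168),): print("btn hinge mm",U.T@(ray("wrist",uv,.048)-hinge)*1e3)
print("btn side",U.T@(ray("side",(210+(227+.5)/400*195-.5,185+(181+.5)/390*190-.5),.048)-hinge)*1e3)
E
```

```text
t 5.05 tcp [0.6152 0.0069 0.2064] rpy [-3.1415e+00 -1.0000e-04  2.8836e+00] hinge frame mm [105.5   1.1 148.9] F [-0.8 -0.4 -0.2] w 0.0002
rot to align /pi [-0.     -0.      0.0001]
cam in tool mm [ 6.720e+01 -1.000e-01 -1.421e+02]
btn hinge mm [60.42155173 -0.71688685 -9.5       ]
btn side [59.15213764 -1.31008261 -9.5       ]
```

Call:
move_arm --jaw '[255,255,255,255,255,255]' --dp '[[0.0515,-0.0015,0],[0,0,0.06],[0,0,0.06],[0,0,0.05],[0,0,0.018],[0,0,0]]' --rotation '[[0,0,0],[0,0,0],[0,0,0],[0,0,0],[0,0,0],[0,0,0]]'

```text
clock: 5.8
position: [0.5751, 0.0161, 0.0561]
tool_rot: [-3.141, -0.001, 2.883]
force: [-0.7, -0.3, 0.4]
grip_width: -0.0002
```

```bash
python3 -c "
from h import *;shift([64,0,-16])"
```

```text
t 5.8 tcp [0.5751 0.0161 0.0561] rpy [-3.1413e+00 -6.0000e-04  2.8835e+00] hinge frame mm [64.3 -0.2 -1.4] F [-0.7 -0.3  0.4] w -0.0002
rot to align /pi [-0.0001 -0.0002  0.0001]
dp [0.0003 0.0002 0.0182]
```

Call:
move_arm --jaw '[255,255,255,255,255]' --dp '[[0,0,0.006],[0,0,0.005],[0,0,0.004],[0,0,0.002],[0,0,0]]' --rotation '[[0,0,0],[0,0,0],[0,0,0],[0,0,0],[0,0,0]]'

```text
clock: 6.42
position: [0.5764, 0.0163, 0.0453]
tool_rot: [3.14, 0.003, 2.883]
force: [-10.4, 1.0, 48.5]
grip_width: 0.0005
```

48 N with the button only partly down means something else is in contact, so I'm backing off at once to look.

Call:
move_arm --jaw '[255,255]' --dp '[[0,0,-0.008],[0,0,0]]' --rotation '[[0,0,0],[0,0,0]]'

```text
clock: 6.68
position: [0.5758, 0.0163, 0.0498]
tool_rot: [3.141, 0.002, 2.884]
force: [1.4, -0.7, 2.1]
grip_width: -0.0001
```

```bash
python3 - <<'E'
from h import *
where()
from workcell import grab_frame
import cv2
b=grab_frame("side")[185:345,240:400];w=grab_frame("wrist")
cv2.imwrite("pics/c3.png",np.hstack([cv2.resize(b,(400,400),interpolation=cv2.INTER_CUBIC),cv2.resize(w[60:380,160:480],(400,400))]))
E
```

```text
t 6.675 tcp [0.5758 0.0163 0.0498] rpy [3.1409e+00 1.7000e-03 2.8836e+00] hinge frame mm [65.   0.2 -7.7] F [ 1.4 -0.7  2.1] w -0.0001
rot to align /pi [0.0002 0.0006 0.0001]
```

View pics/c3.png

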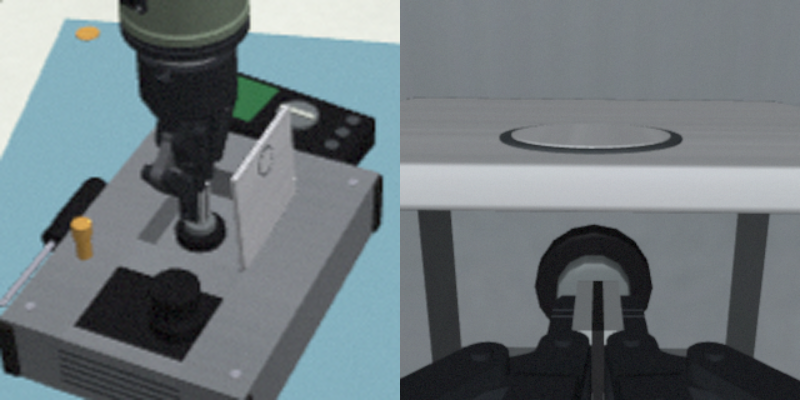

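The tip stands towards the far side of the button; the collar centre is around (595,283) in the wrist half. The tip probably sits on the collar rim. I'll quantify it.

```bash
python3 - <<'E'
from h import *
f=lambda u,v:(160+(u-400+.5)*.8-.5,60+(v+.5)*.8-.5)
for n,uv,z in(("collar L",(537,283),.047),("collar R",(652,283),.047),("collar near",(595,225),.047),("cap near",(595,262),.047),("tip L",(575,281),.0498),("tip R",(622,281),.0498),("tip back",(600,331),.0498),("cover top edge",(600,163),.147)):
    print(n,(U.T@(ray("wrist",f(*uv),z)-hinge)*1e3).round(1))
E
```

```text
collar L [ 57.1 -20.3 -10.5]
collar R [ 57.1  18.5 -10.5]
collar near [ 36.9  -0.7 -10.5]
cap near [ 49.6  -0.7 -10.5]
tip L [55.3 -7.3 -7.7]
tip R [55.3  8.2 -7.7]
tip back [73.5  1.  -7.7]
cover top edge [ 3.2  0.2 89.5]
```

Call:
move_arm --jaw '[255,255,255,255]' --dp '[[0,0,-0.05],[0,0,0],[0,0,0],[0,0,0]]' --rotation '[[0,0,0],[0,0.055,0],[0,0.055,0],[0,0,0]]'

```text
clock: 7.28
position: [0.5753, 0.0152, 0.087]
tool_rot: [-3.141, -0.349, 2.882]
force: [-1.8, -0.3, -0.9]
grip_width: 0.0
```

```bash
python3 -c "
from h import *;shift([50.7,-0.7,-1.3])
s,p,R=where();print('1mm down in dp',R.T@[0,0,-.001]/.8)"
```

```text
t 7.275 tcp [0.5753 0.0152 0.087 ] rpy [-3.1405 -0.3494  2.8818] hinge frame mm [64.7 -1.  29.5] F [-1.8 -0.3 -0.9] w 0.0
rot to align /pi [-0.0002 -0.1112 -0.0004]
dp [0.0032 0.0004 0.0422]
t 7.275 tcp [0.5753 0.0152 0.087 ] rpy [-3.1405 -0.3494  2.8818] hinge frame mm [64.7 -1.  29.5] F [-1.8 -0.3 -0.9] w 0.0
rot to align /pi [-0.0002 -0.1112 -0.0004]
1mm down in dp [-4.27973188e-04  1.22916268e-06  1.17445197e-03]
```

Call:
move_arm --jaw '[255,255,255,255,255]' --dp '[[0.0015,0,0.021],[0.0015,0,0.021],[0,0,0],[-0.0017,0,0.0047],[-0.0009,0,0.0024]]' --rotation '[[0,0,0],[0,0,0],[0,0,0],[0,0,0],[0,0,0]]'

```text
clock: 7.9
position: [0.5622, 0.0198, 0.0523]
tool_rot: [3.141, -0.345, 2.884]
force: [-1.0, 1.0, 2.9]
grip_width: -0.0003
```

```bash
python3 -c "
from h import *;where()"
```

```text
t 7.9 tcp [0.5622 0.0198 0.0523] rpy [ 3.1413 -0.3449  2.8838] hinge frame mm [50.9  0.1 -5.2] F [-1.   1.   2.9] w -0.0003
rot to align /pi [ 1.000e-04 -1.098e-01  1.000e-04]
```

Call:
move_arm --jaw '[255,255,255]' --dp '[[-0.0008,0,0.0023],[-0.0004,0,0.0012],[0,0,0]]' --rotation '[[0,0,0],[0,0,0],[0,0,0]]'

```text
clock: 8.28
position: [0.5621, 0.0198, 0.0492]
tool_rot: [3.141, -0.345, 2.884]
force: [-0.2, 1.9, 4.6]
grip_width: 0.0
```

```bash
python3 -c "
from h import *;where()"
```

```text
t 8.275 tcp [0.5621 0.0198 0.0492] rpy [ 3.1413 -0.3452  2.8837] hinge frame mm [50.8  0.1 -8.3] F [-0.2  1.9  4.6] w 0.0
rot to align /pi [ 1.000e-04 -1.099e-01  1.000e-04]
```

Call:
move_arm --jaw '[255,255,255]' --dp '[[-0.0006,0,0.0018],[-0.0004,0,0.0012],[0,0,0]]' --rotation '[[0,0,0],[0,0,0],[0,0,0]]'

```text
clock: 8.65
position: [0.5622, 0.0198, 0.0479]
tool_rot: [3.141, -0.345, 2.884]
force: [-3.1, 2.1, 24.7]
grip_width: 0.0001
```

```bash
python3 -c "
from h import *;where()"
```

```text
t 8.65 tcp [0.5622 0.0198 0.0479] rpy [ 3.141  -0.3451  2.8837] hinge frame mm [50.9  0.1 -9.6] F [-3.1  2.1 24.7] w 0.0001
rot to align /pi [ 2.000e-04 -1.099e-01  1.000e-04]
```

Contact is firm at 24.7 N. I'll look closely now to see whether the cap is bottomed.

```bash
python3 - <<'E'
from h import *
from workcell import grab_frame
import cv2
b=grab_frame("side")[235:305,290:360];w=grab_frame("wrist")
c=calibration("wrist");q=np.linalg.inv(c["T"])@np.r_[hinge+U@[.06,0,-.01],1];q=c["camera_matrix"]@q[:3];u,v=(q[:2]/q[2]).astype(int);print(u,v)
w=w[max(0,v-90):v+90,u-90:u+90]
cv2.imwrite("pics/c4.png",np.hstack([cv2.resize(b,(400,400),interpolation=cv2.INTER_CUBIC),cv2.resize(w,(400,400),interpolation=cv2.INTER_CUBIC)]))
E
```

```text
317 326
```

View pics/c4.png

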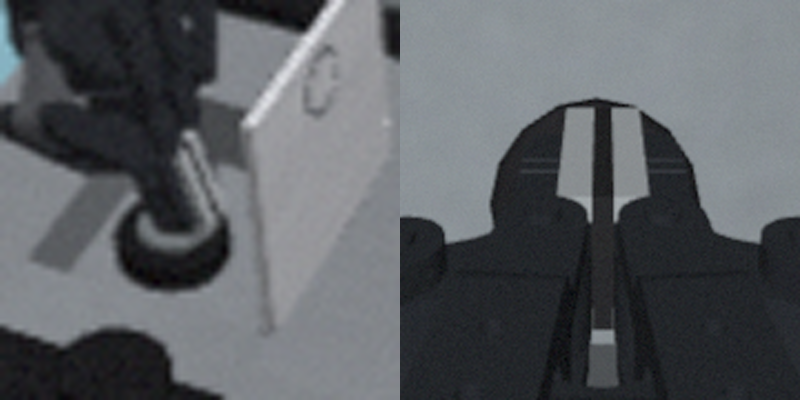

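The tip edge bears on the cap, which looks sunk in the collar at (175,235). To confirm it is bottomed, I'll read the force against height while easing off.

Call:
move_arm --jaw '[255,255]' --dp '[[0.0008,0,-0.0024],[0,0,0]]' --rotation '[[0,0,0],[0,0,0]]'

```text
clock: 9.0
position: [0.5621, 0.0198, 0.0488]
tool_rot: [3.141, -0.345, 2.884]
force: [0.7, 0.6, 3.7]
grip_width: -0.0001
```

Call:
move_arm --jaw '[255,255]' --dp '[[0.0006,0,-0.0018],[0,0,0]]' --rotation '[[0,0,0],[0,0,0]]'

```text
clock: 9.25
position: [0.5621, 0.0198, 0.0502]
tool_rot: [3.141, -0.345, 2.884]
force: [1.2, 2.0, 3.4]
grip_width: -0.0001
```

Call:
move_arm --jaw '[255,255]' --dp '[[0.0006,0,-0.0018],[0,0,0]]' --rotation '[[0,0,0],[0,0,0]]'

```text
clock: 9.5
position: [0.5621, 0.0197, 0.0517]
tool_rot: [3.142, -0.345, 2.884]
force: [1.7, 2.6, 3.7]
grip_width: 0.0003
```

Call:
move_arm --jaw '[255,255]' --dp '[[0.0006,0,-0.0018],[0,0,0]]' --rotation '[[0,0,0],[0,0,0]]'

```text
clock: 9.75
position: [0.5619, 0.0196, 0.0532]
tool_rot: [-3.141, -0.346, 2.884]
force: [-0.1, 1.9, 2.1]
grip_width: 0.0003
```

Call:
move_arm --jaw '[255,255]' --dp '[[0.0006,0,-0.0018],[0,0,0]]' --rotation '[[0,0,0],[0,0,0]]'

```text
clock: 10.0
position: [0.562, 0.0195, 0.0547]
tool_rot: [-3.141, -0.346, 2.884]
force: [0.6, 0.9, 2.6]
grip_width: 0.0001
```

Call:
move_arm --jaw '[255,255,255]' --dp '[[0.0006,0,-0.0018],[0,0,0],[0,0,0]]' --rotation '[[0,0,0],[0,0,0],[0,0,0]]'

```text
clock: 10.38
position: [0.562, 0.0195, 0.0561]
tool_rot: [-3.141, -0.346, 2.884]
force: [-0.8, -0.3, 0.6]
grip_width: -0.0001
```

Call:
move_arm --jaw '[255,255,255]' --dp '[[0.001,0,-0.003],[0,0,0],[0,0,0]]' --rotation '[[0,0,0],[0,0,0],[0,0,0]]'

```text
clock: 10.75
position: [0.5622, 0.0197, 0.0587]
tool_rot: [3.142, -0.345, 2.884]
force: [0.2, 0.3, 1.1]
grip_width: 0.0001
```

The force profile (rigid at TCP z of about 0.048, soft spring from there to about 0.055, then free) shows a full 6 mm stroke, and the button is released. Now going over to the back of the cover.

Call:
move_arm --jaw '[255,255,255,255,255,255,255,255,255]' --dp '[[0.016,0,-0.044],[0.016,0,-0.044],[0.016,0,-0.044],[0.016,0,-0.044],[0,0,0],[0,0,0],[0.057,0,0],[0.057,0,0],[0,0,0]]' --rotation '[[0,0,0],[0,0,0],[0,0,0],[0,0,0],[0,-0.055,0],[0,-0.055,0],[0,0,0],[0,0,0],[0,0,0]]'

```text
clock: 11.88
position: [0.4712, 0.0437, 0.209]
tool_rot: [3.141, -0.001, 2.885]
force: [0.6, -0.7, 0.2]
grip_width: -0.0002
```

```bash
python3 -c "
from h import *;shift([-35,0,72])"
```

```text
t 11.875 tcp [0.4712 0.0437 0.209 ] rpy [ 3.1413e+00 -6.0000e-04  2.8852e+00] hinge frame mm [-43.2  -0.  151.5] F [ 0.6 -0.7  0.2] w -0.0002
rot to align /pi [ 0.0001 -0.0002  0.0006]
dp [-0.0103 -0.      0.0993]
```

Call:
move_arm --jaw '[255,255,255,255,255,255]' --dp '[[-0.005,0,0.05],[-0.005,0,0.049],[-0.018,0,0],[-0.017,0,0],[-0.009,0,0.001],[0,0,0]]' --rotation '[[0,0,0],[0,0,0],[0,0,0],[0,0,0],[0,0,0],[0,0,0]]'

```text
clock: 12.62
position: [0.5161, 0.0318, 0.1293]
tool_rot: [3.141, 0.001, 2.883]
force: [-0.1, -0.5, 1.4]
grip_width: -0.0001
```

```bash
python3 -c "
from h import *;shift([7.4,0,70])"
```

```text
t 12.625 tcp [0.5161 0.0318 0.1293] rpy [3.1411e+00 1.3000e-03 2.8831e+00] hinge frame mm [ 3.2 -0.1 71.8] F [-0.1 -0.5  1.4] w -0.0001
rot to align /pi [ 0.0002  0.0004 -0.0001]
dp [-0.0052  0.0001  0.0022]
```

Call:
move_arm --jaw '[255,255,255,255,255,255,255,255]' --dp '[[-0.005,0,0.002],[-0.0088,0,0.0024],[-0.0088,0,0.0024],[-0.0082,0,0.0042],[-0.0082,0,0.0042],[-0.0074,0,0.0058],[-0.0074,0,0.0058],[0,0,0]]' --rotation '[[0,0,0],[0,0,0],[0,0,0],[0,0,0],[0,0,0],[0,0,0],[0,0,0],[0,0,0]]'

```text
clock: 13.62
position: [0.5572, 0.0209, 0.1067]
tool_rot: [-3.141, -0.0, 2.883]
force: [-0.9, 1.1, 1.1]
grip_width: 0.0001
```

```bash
python3 - <<'E'
from h import *
shift([56.9,0,39.1])
from workcell import grab_frame
import cv2
cv2.imwrite("pics/c5.png",cv2.resize(grab_frame("side")[205:345,240:400],(640,560),interpolation=cv2.INTER_CUBIC))
E
```

```text
t 13.625 tcp [0.5572 0.0209 0.1067] rpy [-3.1415 -0.      2.8834] hinge frame mm [45.8 -0.1 49.2] F [-0.9  1.1  1.1] w 0.0001
rot to align /pi [-0. -0.  0.]
dp [-0.0139  0.0002  0.0126]
```

View pics/c5.png

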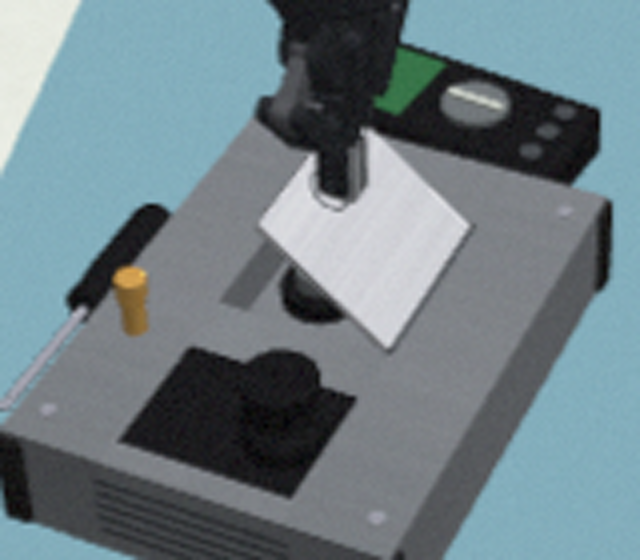

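The cover is following the tip, half down, with the tip at the mark (340,195). Continuing to flush.

Call:
move_arm --jaw '[255,255,255,255,255,255,255,255,255]' --dp '[[-0.007,0,0.0063],[-0.007,0,0.0063],[-0.005,0,0.0084],[-0.0055,0,0.0084],[-0.0025,0,0.007],[-0.0025,0,0.007],[-0.001,0,0.0075],[-0.0006,0,0.0075],[0,0,0]]' --rotation '[[0,0,0],[0,0,0],[0,0,0],[0,0,0],[0,0,0],[0,0,0],[0,0,0],[0,0,0],[0,0,0]]'

```text
clock: 14.8
position: [0.581, 0.0146, 0.06]
tool_rot: [-3.141, 0.0, 2.884]
force: [-1.7, 0.3, 2.2]
grip_width: -0.0001
```

```bash
python3 -c "
from h import *;shift([72,0,-2.5])"
```

```text
t 14.8 tcp [0.581  0.0146 0.06  ] rpy [-3.1415  0.      2.8837] hinge frame mm [70.4 -0.1  2.5] F [-1.7  0.3  2.2] w -0.0001
rot to align /pi [-0.      0.      0.0001]
dp [-0.002   0.0001  0.0063]
```

Call:
move_arm --jaw '[255,255,255,255,255]' --dp '[[0,0,0.002],[0,0,0.002],[0,0,0.0015],[0,0,0.0007],[0,0,0]]' --rotation '[[0,0,0],[0,0,0],[0,0,0],[0,0,0],[0,0,0]]'

```text
clock: 15.42
position: [0.5811, 0.0146, 0.0555]
tool_rot: [-3.142, 0.0, 2.884]
force: [-1.9, -0.3, 4.8]
grip_width: 0.0001
```

Call:
move_arm --jaw '[255,255,255]' --dp '[[0,0,0.001],[0,0,0],[0,0,0]]' --rotation '[[0,0,0],[0,0,0],[0,0,0]]'

```text
clock: 15.8
position: [0.5811, 0.0146, 0.0553]
tool_rot: [3.141, 0.001, 2.884]
force: [-5.2, 0.3, 16.1]
grip_width: 0.0001
```

On the stop at 16 N. Letting go and rising.

Call:
move_arm --jaw '[255,255,255,255,255,255,255,255,255,255]' --dp '[[0,0,-0.006],[0,0,-0.02],[0,0,-0.05],[-0.02,0,-0.06],[-0.02,0,-0.06],[0,0,0],[0,0,0],[0,0,0],[0,0,0],[0,0,0]]' --rotation '[[0,0,0],[0,0,0],[0,0,0],[0,0,0],[0,0,0],[0,0,0],[0,0,0],[0,0,0],[0,0,0],[0,0,0]]'

```text
clock: 17.05
position: [0.6117, 0.0066, 0.211]
tool_rot: [-3.141, -0.001, 2.884]
force: [-0.3, -0.1, -0.1]
grip_width: 0.0002
```

```bash
python3 - <<'E'
from h import *
where()
from workcell import grab_frame
import cv2
b=grab_frame("side")[185:385,210:405];w=grab_frame("wrist")
cv2.imwrite("pics/c6.png",np.hstack([cv2.resize(b,(400,410)),cv2.copyMakeBorder(cv2.resize(w,(400,300)),0,110,0,0,0)]))
E
```

```text
t 17.05 tcp [0.6117 0.0066 0.211 ] rpy [-3.1413e+00 -7.0000e-04  2.8837e+00] hinge frame mm [ 1.021e+02 -1.000e-01  1.535e+02] F [-0.3 -0.1 -0.1] w 0.0002
rot to align /pi [-0.0001 -0.0002  0.0001]
```

View pics/c6.png

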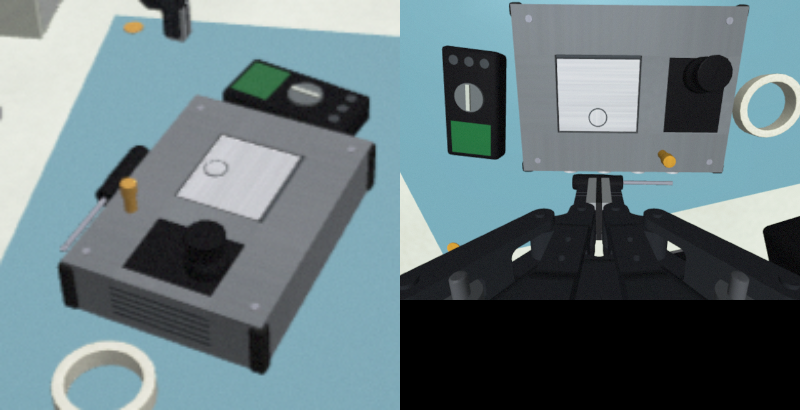

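The cover is flush and latched (side view about (240,175)), and everything else is where it was. Handing in.

```bash
python3 -c "
from workcell import workorder;print(workorder.job_done())"
```

```text
the job is handed in; nothing more can be done
None
```

The job is done and handed in at about 17 s. The interface gives no verdict, so this rests on my own checks.

- **Opening:** I pressed the cover to its stop with the fingers closed (15.5 N, about 5 mm deep), and it popped fully open.
- **Reset button:** My first straight press read 48.5 N with the tip at z = 0.045 m, so I backed off. I pressed again with the tool tilted about 20°. That reached a hard stop at 24.7 N, then showed a soft spring over about 6–7 mm as I eased off. I took that as a full stroke with the button back up.
- **Closing:** I swung the cover down from behind and pressed it to the stop at 16 N, then let go and raised the arm.

**Last checks:** About 1 s after letting go, the final pictures show the cover shut and flush. The loupe, standoff, tape, driver and meter look unmoved. The jar was outside those pictures, but the arm never went near it. The arm was well clear, with about zero force on the tool.

**What disagreed:**
- The button's hard stop came 2–3 mm higher than the given dimensions suggest. I judged it fully down from the force profile, not from its height.
- The 48.5 N contact was most likely the fingertips on the bottomed button. I did not confirm that the gripper's body touched nothing at that moment, where the limit is 40 N.

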